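# Take the rolling pin out of a drawer that opens only part way

## Task

Pull the wooden drawer unit's drawer out as far as it goes, then take out the rolling pin: it is longer than the opening, so raise its front end over the drawer front and draw it out on the slant, without jamming it hard against the unit's top board. Finish while still holding the pin, at rest, with all of it well above the unit (a good 6 cm over its top board) and touching nothing but the gripper. Leave the jars on the unit and the other things on the worktop where they stand.

Things in the scene. Friction and masses are not known exactly. Their poses are not given: they have to be found in the camera images.
- unit: Low pale-wood drawer unit, 400 deep x 230 wide x 116 high, fixed to the worktop to the robot's left. Origin: middle of the carcass's front edge at worktop level; x points into the unit (away from the drawer front), z up; the drawer slides out along -x. The front of the carcass is the plane x = 0; the side walls are 12 thick.
- unit_top: The unit's top board, 400 x 230 x 12, over the whole carcass; same origin and axes as the unit. Underside 104 and top 116 above the worktop; its front lower edge (x = 0) is the back edge of the opening that the pin must pass.
- drawer (a joint): How far the drawer is out, m: 0 shut, at most 0.23 at its stop; it starts 0.02 to 0.05 open. About 1.5 N of friction plus light damping; stays where left. Box: inside length 370, floor 24 above the worktop, side walls 36 high (only the front is higher). A divider (26 high, 5 thick, at unit y = -36) parts the wide compartment (unit y -33 to +93, rolling pin) from a narrow one with a teaspoon.
- drawer_edge (a point): Middle of the upper edge of the drawer front, on its inner face, 97 above the worktop; moves with the drawer. The front panel is 14 thick (outwards from here, unit -x) and 228 wide. Inside face lies at unit x = -(1.5 mm + joint value).
- drawer_handle (a point): Middle of the drawer's straight steel bar handle: a round bar 110 long across the drawer (unit y), 11 thick, 78 above the worktop, 35 in front of the drawer front; fingers can go down between bar and front, and it can be pinched from above along the unit's x.
- rolling_pin: Wooden rolling pin, no handles, 300 long, 36 thick, last 55 at each end tapering to 27, about 0.2 kg. Origin at its middle on its axis; x along the pin, pointing deeper into the unit (it can roll about x). Lies on the drawer floor, axis 42 above the worktop, nearly parallel to unit x, 25 or more free on both sides. With the drawer at its stop, 70 to 135 of it are still under the top board.
- pin_front (a point): Centre of the end face of the pin nearer the drawer front (150 from its middle, -x).
- pin_back (a point): Centre of the other end face, deeper in the unit (150 from its middle, +x).
- spice_jar: Spice jar with a lid, 46 wide, 106 high, standing on the back of the unit's top board (some 255 behind its front edge). Origin under its middle.
- nut_jar: Squat jar with a yellow lid, 64 wide, 90 high, on the back of the top board beside the spice jar. Origin under its middle.
- small_bowl: White bowl, 130 wide, 59 high, on a fixed black slate board (176 x 216 x 11) to the right. Origin under its middle.
- mug: Tall white mug, 92 wide, 118 high, on the worktop to the right. Origin under it.
- carton: Juice carton, 68 x 100 x 182 high, at the far right. Origin under its middle.
- detergent: Slim bottle, 48 x 60 x 200 high, beyond the work. Origin under its middle.
- dish_brush: Dish brush, 269 long, 62 high, lying at the far edge of the worktop. Origin under its middle.

How it is judged:
On the way, in this order (a step that is already met when the one before it is completed fails the run):
1. the drawer is pulled out to its stop (value of joint drawer above 0.21 m), for 0.2 s.
2. the pin's front end is raised above the drawer front while its back end is still under the top board (height (world z) of pin_front above 0.1 m and x of pin_back in the frame of unit above 0 m and height (world z) of pin_back below 0.104 m), for 0.05 s.
At the end, for the whole second after the job is handed in: The gripper holds the rolling pin still (under 0.05 m/s, finger force over 1 N), middle and both ends more than 166 mm above the worktop, i.e. 50 mm above the unit's top board, and the pin bears on neither the unit nor the jars, carton or bottle (height (world z) of each of pin_front, pin_back, rolling_pin above 0.166 m and contact force between rolling_pin and the fingers above 1 N and contact force between rolling_pin and unit below 0.2 N and contact force between rolling_pin and spice_jar below 0.2 N and contact force between rolling_pin and nut_jar below 0.2 N and contact force between rolling_pin and carton below 0.2 N and contact force between rolling_pin and detergent below 0.2 N and linear speed of rolling_pin below 0.05 m/s); the arm keeps its last pose, push and grip.
It fails at once if the pin is jammed against the unit's top board with more than 20 N (contact force between rolling_pin and unit_top above 20 N).
It fails at once if a bystander is moved by more than 3 cm (distance of any of spice_jar, nut_jar, small_bowl, mug, carton, detergent, dish_brush from where it was at the start of the episode above 0.03 m).
It also fails if it takes over 58 s, if anything falls off the work surface, if the arm or the gripper's body presses on something with over 40 N, if the wrist force passes 120 N, or if a joint passes its speed limit or range.

## Robot

A 6-joint arm with a two-finger parallel gripper is mounted at the origin on the work surface; the furniture and walls round the work are solid. World frame = base frame: x ahead of the robot, y to its left, z up, the work surface at z = 0. Lengths are in m, angles in rad, forces in N, time in s.
With the tool pointing down it reaches from about 0.375 to 0.75 m from the base axis. Payload 9 kg.
Tool frame: the origin (TCP) lies at the very end of the fingers, on their centre line; the grasp point (between the pads) lies bot.grip_depth behind it (bot.grip_depth is the distance from the TCP to the grasp point, in m); z points along the fingers, y is the line along which they close (so a half turn about z gives the same grasp; the last joint's range is limited). The gripper opens to 85 mm and grips with 20 to 120 N. Pads are 22 mm wide; open, the fingers measure 114 mm over their backs; the gripper's body (76 mm by 85 mm) begins 54 mm behind the grasp point. The pads swing forward as they close: fully open they stand 13 mm farther back than shut.
Start: joints at [0.972, 0.104, 0.097, 1.564, 0, 1.353], TCP at [0.223, 0.557, 0.231] pointing down, gripper open.
Joint ranges: [-2.99, 2.99], [-0.84, 1.86], [-1.1, 1.16], [-1.84, 2.11], [-1.51, 1.56], [-3.14, 3.14]. Speed limits (rad/s): [2.22, 2.22, 2.57, 3.14, 3.14, 3.14].

## Interface

Orientations are given as a rotation vector (axis times angle).
In Python, from workcell import bot gives the robot as it stands. Calls block until the motion is done:
- bot.move_to(position, orientation): joint-space move of the TCP to a pose.
- bot.servo_line(position, v=0.15, rotation=None, force_limit=None): straight line of the TCP; rotation=None keeps the orientation; v is the mean speed in m/s. With force_limit (N) it stops when the force on the tool has changed by that much, and returns True; else False.
- bot.movej(angles): joint-space move.
- bot.open() and bot.grab(): open the fingers fully, or close them until they stop; the grip force is fixed at half the most.
- bot.hold(seconds).
- bot.solve_ik(position, orientation): joint angles nearest the present ones, or None.
- bot.get_image(name): name is "side" or "top"; returns the picture (384x512x3 uint8, red, green, blue); there is no depth.
- bot.get_calibration(name): a dict with "vfov" (degrees; the focal length in pixels is half the picture's height over the tangent of half this angle, whatever the lens; pixels are square), "cx", "cy" (the principal point, pixels), "dist" ([k1, k2, p1, p2, k3] as OpenCV has them; the pictures are not rectified), "eye" and "rotation" of the camera in the world. Camera axes: x right, y up, looking along -z (the intrinsics and any distortion apply to the point x, -y, -z); pixel columns grow to the right and rows downward; lengths in m; the calibration is good to about 2 mm. A picture is of the moment at which its call begins. get_calibration takes no time and is no camera call.
A pose or a line that the arm cannot do raises bot.IKError and nothing moves.
- bot.job_done(): hands the job in; it is judged then, once.
Readings, each from a call of its own:
- bot.read_t(): time.
- bot.read_joint_pos(): joint angles.
- bot.read_joint_velocities(): joint speeds.
- bot.read_joint_torque(): joint torques, N m.
- bot.read_position(): TCP position.
- bot.read_tcp_rot(): TCP orientation.
- bot.read_wrist_force(): force on the tool from outside, world axes, zero at the start.
- bot.read_torque(): the same for the moment, N m.
- bot.read_opening(): finger opening in m.
- bot.read_grasp_force(): force on a finger pad.
Only numpy, scipy, OpenCV 4.12 (cv2) and the standard library are available. Lean on these libraries where they do the work, as an engineer would, in place of code of your own. Each camera call takes 0.05 s, during which the arm holds its last target. There are 200 camera calls.

## Working session

There is one attempt and no reset: what is moved stays moved. The work goes in short steps, each a Python script; the robot and the scene stay as the last script left them, time stands still between calls to the robot, and variables do not carry over. Pictures are saved under pics/ and viewed, at most 10 in all, crops included, and the job is handed in when it is done.

```bash
mkdir -p pics; ls
python3 - <<'E'
from workcell import bot
import cv2
for n in("side","top"):
    im=bot.get_image(n); cv2.imwrite(f"pics/{n}0.png",im[:,:,::-1]); print(n,bot.get_calibration(n))
print(bot.grip_depth,bot.read_tcp_rot(),bot.read_opening(),bot.read_t())
E
```

```text
pics
workcell.py
side {'vfov': 56.619555638770144, 'cx': 258.9354486148485, 'cy': 190.39327706478412, 'dist': array([-0.04770358,  0.        ,  0.        ,  0.        ,  0.        ]), 'eye': array([ 0.09355844, -0.86160238,  0.90206638]), 'rotation': array([ 0.89439137, -0.19836149, -0.43483168])}
top {'vfov': 52.64454324396821, 'cx': 257.5193730585709, 'cy': 190.63402766449562, 'dist': array([0.0092246, 0.       , 0.       , 0.       , 0.       ]), 'eye': array([0.41690011, 0.05377634, 1.78451476]), 'rotation': array([ 0.05316357, -0.05040468, -1.59830822])}
0.0187 [-5.94444021e-01 -3.08435844e+00  1.75843650e-03] 0.08555233730495923 0.1
```

View pics/side0.png

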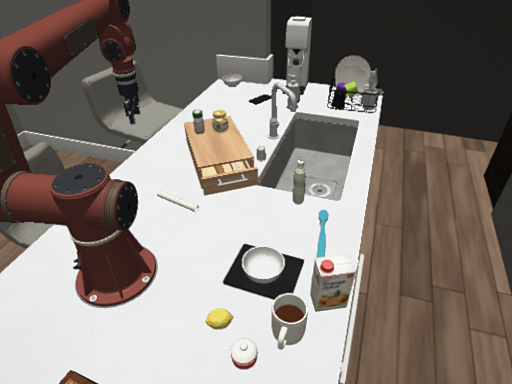

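View pics/top0.png

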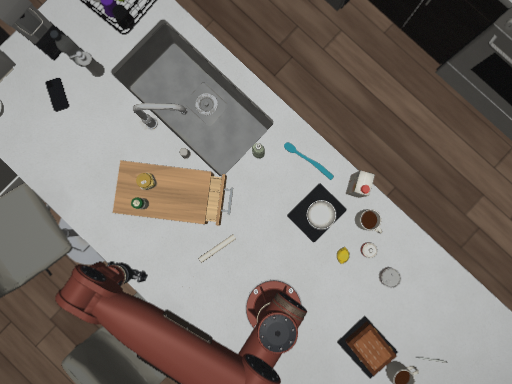

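The side view shows the unit with its handle near (232,182). The top view has the unit at (115–225,160–225), opening to the right, with its handle near (229,201) and jars at (145,181) and (138,203). I'll set up the helpers and zoom in.

```bash
cat > h.py <<'E'
import numpy as np, cv2
from scipy.spatial.transform import Rotation as R
from workcell import bot
C={n:bot.get_calibration(n) for n in("side","top")}
def K(c):
    f=192/np.tan(np.radians(c["vfov"])/2); return np.array([[f,0,c["cx"]],[0,f,c["cy"]],[0,0,1.]])
F=np.diag([1,-1,-1.])
def proj(n,P):
    c=C[n]; q=(np.atleast_2d(P)-c["eye"])@R.from_rotvec(c["rotation"]).as_matrix()@F
    return cv2.projectPoints(q,np.zeros(3),np.zeros(3),K(c),c["dist"])[0][:,0]
def ray(n,uv):
    c=C[n]; p=cv2.undistortPoints(np.array(uv,float).reshape(-1,1,2),K(c),c["dist"])[:,0]
    d=np.c_[p,np.ones(len(p))]@F@R.from_rotvec(c["rotation"]).as_matrix().T
    return c["eye"],d/np.linalg.norm(d,axis=1)[:,None]
def onplane(n,uv,z):
    e,d=ray(n,uv); return e+d*((z-e[2])/d[:,2])[:,None]
def tri(uvs,uvt):
    (a,d),(b,e)=ray("side",uvs),ray("top",uvt); out=[]
    for u,v in zip(d,e):
        s=np.linalg.lstsq(np.c_[u,-v],b-a,rcond=None)[0]; p,q=a+s[0]*u,b+s[1]*v
        out.append(np.r_[(p+q)/2,np.linalg.norm(p-q)])
    return np.array(out)
def zoom(n,x,y,w,h,k,name):
    im=bot.get_image(n)[:,:,::-1]; cv2.imwrite("pics/raw_"+name,im)
    o=cv2.resize(im[y:y+h,x:x+w],None,fx=k,fy=k,interpolation=cv2.INTER_CUBIC); cv2.imwrite("pics/"+name,o)
    return o
E
python3 - <<'E'
from h import *
a=zoom("side",175,100,100,100,4,"a.png");b=zoom("top",105,145,140,100,4,"b.png")
a=zoom("side",180,110,80,100,5,"a.png");b=zoom("top",170,155,80,100,5,"b.png")
cv2.imwrite("pics/ab.png",np.hstack([a,b]))
E
```

```text
(no output)
```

View pics/ab.png

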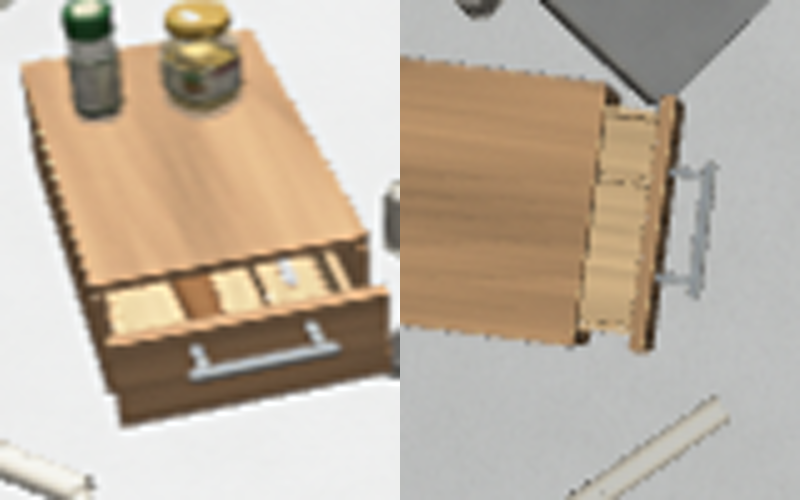

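In the crops, the drawer is slightly open. The dark pin shows at side zoom (198,297), and the teaspoon is in the right compartment. The handle bar ends are at side zoom (193,374)/(337,348) and top zoom (695,293)/(712,163). The top board's front corners are at side (93,287)/(368,237) and top (575,345)/(612,88).

Run:
```python
from h import *
np.set_printoptions(precision=4,suppress=True)
S=lambda L:[((u+.5)/5-.5+180,(v+.5)/5-.5+110) for u,v in L]
T=lambda L:[((u-400+.5)/5-.5+170,(v+.5)/5-.5+155) for u,v in L]
print("handle, carcass corners\n",tri(S([(193,374),(337,348),(93,287),(368,237)]),T([(695,293),(712,163),(575,345),(612,88)])))
t=T([(695,293),(712,163)]);print("handle plane",onplane("top",t,.078),onplane("side",S([(193,374),(337,348)]),.078))
print("corners",onplane("top",T([(575,345),(612,88)]),.116),onplane("side",S([(93,287),(368,237)]),.116))
# top board corners via colour mask: side edge directions
im=cv2.imread("pics/raw_b.png"); hsv=cv2.cvtColor(im,cv2.COLOR_BGR2HSV)
m=cv2.inRange(hsv,(8,60,90),(22,255,255)); 
n,l,s,c=cv2.connectedComponentsWithStats(m)
for i in range(1,n):
    if s[i,4]>1000:
        r=cv2.minAreaRect(np.argwhere(l==i)[:,::-1].astype(np.float32)); print(s[i],r, onplane("top",cv2.boxPoints(r),.116))
```

```text
handle, carcass corners
 [[0.4315 0.185  0.0847 0.0042]
 [0.545  0.1678 0.0823 0.0046]
 [0.3896 0.2863 0.1171 0.0042]
 [0.6108 0.2497 0.1186 0.0021]]
handle plane [[0.4335 0.1849 0.078 ]
 [0.5475 0.1673 0.078 ]] [[0.4323 0.1943 0.078 ]
 [0.5452 0.1739 0.078 ]]
corners [[0.3916 0.2858 0.116 ]
 [0.6121 0.2496 0.116 ]] [[0.388  0.2886 0.116 ]
 [0.6115 0.2537 0.116 ]]
[ 213   26  180  169 2154] ((300.6980895996094, 108.95207977294922), (241.41119384765625, 11.417715072631836), 42.709388732910156) [[ 1.2387  0.2536  0.116 ]
 [ 1.2759  0.2186  0.116 ]
 [ 0.5275 -0.5291  0.116 ]
 [ 0.4923 -0.4941  0.116 ]]
[ 291   31   86   81 1553] ((332.2013854980469, 74.06302642822266), (113.74002075195312, 21.14632797241211), 47.121097564697266) [[ 1.1911 -0.0882  0.116 ]
 [ 1.2543 -0.1588  0.116 ]
 [ 0.8703 -0.4828  0.116 ]
 [ 0.8088 -0.4125  0.116 ]]
[ 325   32  187  224 7395] ((426.07696533203125, 142.61538696289062), (276.87213134765625, 53.00661849975586), 42.27368927001953) [[ 1.0555 -0.1719  0.116 ]
 [ 1.2276 -0.3355  0.116 ]
 [ 0.3832 -1.1716  0.116 ]
 [ 0.2217 -1.0094  0.116 ]]
[ 113  160  112   65 5322] ((168.8000030517578, 192.60003662109375), (106.91793060302734, 53.08686828613281), 7.125016689300537) [[0.4511 0.68   0.116 ]
 [0.6781 0.6507 0.116 ]
 [0.6074 0.1929 0.116 ]
 [0.3815 0.2262 0.116 ]]
```

```bash
cat >> h.py <<'E'
A=0.155; O=np.array([.501,.269,0]); X=np.array([np.sin(A),np.cos(A),0]); Y=np.array([-np.cos(A),np.sin(A),0])
def W(x,y,z): return O+x*X+y*Y+np.array([0,0,z])
def U(p): p=np.asarray(p)-O; return np.array([p@X,p@Y,p[2]])
def rot(th=0,s=1):   # tool y along s*unit y; th raises the pin's front (tool leans to +unit x)
    M=np.c_[-s*X,s*Y,[0,0,-1]]   # x,y,z columns: y x z = x
    M[:,0]=np.cross(M[:,1],M[:,2]); return (R.from_rotvec(th*Y)*R.from_matrix(M)).as_rotvec()
E
python3 - <<'E'
from h import *
np.set_printoptions(precision=3,suppress=True)
print("panel inner edge", [U(p) for p in onplane("top",[(170+255/5,155+217/5)],.097)], (R.from_rotvec(.3*Y).apply(-X)))
for s in(1,-1):
    for q in((-.022,0,.3),(-.022,0,.072),(-.22,0,.072),(-.11,.03,.03)):print(s,bot.solve_ik(W(*q),rot(0,s)))
    for q in((-.11,.03,.1),(-.25,.03,.2),(-.25,.03,.3)):print(s,'tilt',bot.solve_ik(W(*q),rot(.35,s)))
E
```

```text
panel inner edge [array([-0.054, -0.006,  0.097])] [-0.147 -0.944  0.296]
1 [ 0.226 -0.004  0.112  1.686  0.    -1.19 ]
1 [ 0.226  0.003 -0.297  1.27   0.    -1.19 ]
1 [-0.169 -0.271 -0.549  1.293  0.    -1.585]
1 [ 0.077 -0.192 -0.559  1.204  0.    -1.339]
1 tilt [ 0.276  0.016 -0.269  1.437 -0.317 -1.116]
1 tilt [-0.    -0.288 -0.364  1.552 -0.346 -1.406]
1 tilt [-0.    -0.259 -0.158  1.729 -0.346 -1.406]
-1 [ 0.226 -0.004  0.112  1.686  0.     1.952]
-1 [ 0.226  0.003 -0.297  1.27   0.     1.952]
-1 [-0.169 -0.271 -0.549  1.293  0.     1.556]
-1 [ 0.077 -0.192 -0.559  1.204  0.     1.803]
-1 tilt [ 0.276  0.016 -0.269  1.437 -0.317  2.026]
-1 tilt [-0.    -0.288 -0.364  1.552 -0.346  1.735]
-1 tilt [-0.    -0.259 -0.158  1.729 -0.346  1.735]
```

Run:
```python
from h import *
np.set_printoptions(precision=4,suppress=True)
bot.grab()
p=bot.read_position(); bot.servo_line([p[0],p[1],.32],v=.3)
bot.move_to(W(-.025,0,.30),rot(0,-1))
bot.servo_line(W(-.025,0,.13),v=.25)
print("touch",bot.servo_line(W(-.025,0,.074),v=.06,force_limit=6),U(bot.read_position()),bot.read_wrist_force())
if bot.read_position()[2]<.078:
    print("pull",bot.servo_line(W(-.30,0,.074),v=.08,force_limit=12),U(bot.read_position()),bot.read_wrist_force())
    bot.hold(.3); print(U(bot.read_position()),bot.read_wrist_force())
print(bot.read_t())
```

```text
touch False [-0.0249 -0.0003  0.0745] [-0.4278  0.7195  1.1652]
pull True [-0.2172  0.0002  0.0739] [1.4241 8.2599 2.2055]
[-0.2171  0.0002  0.0737] [0.4492 1.3769 1.1074]
7.4583
```

Run:
```python
from h import *
bot.servo_line(W(-.207,0,.074),v=.1); bot.servo_line(W(-.207,0,.3),v=.3)
bot.move_to(np.array([.30,-.33,.3]),rot(-.0,-1)); bot.open()
a=zoom("side",180,110,80,100,5,"c.png");b=zoom("top",180,150,80,100,5,"d.png")
cv2.imwrite("pics/cd.png",np.hstack([a,b])); print(bot.read_t())
```

```text
11.075
```

View pics/cd.png

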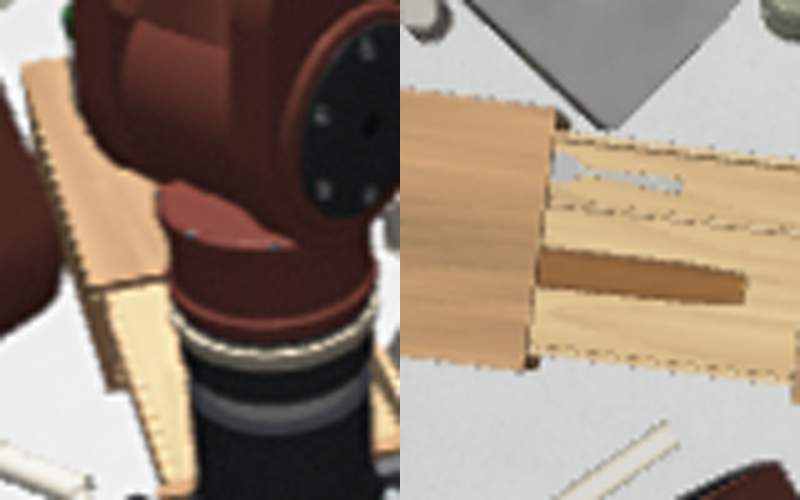

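The top crop shows the drawer fully out and the pin at (538–745,250–303), with its front end at about (745,290), clear of the front panel. The side view is blocked by the arm, so I'll move it to get the second view.

```bash
python3 - <<'E'
from h import *
np.set_printoptions(precision=4,suppress=True)
bot.movej([.95,.05,.15,1.6,0,1.8])
a=zoom("side",180,120,80,100,5,"e.png");b=zoom("top",180,150,80,100,5,"f.png")
cv2.imwrite("pics/ef.png",np.hstack([a,b])); print(bot.read_t())
E
python3 - <<'E'
from h import *
np.set_printoptions(precision=4,suppress=True)
for n,f,(u,v) in(("side","e",(225,170)),("top","f",(233,206))):
    im=cv2.imread(f"pics/raw_{f}.png"); hsv=cv2.cvtColor(im,cv2.COLOR_BGR2HSV); print(n,hsv[v,u],im[v,u])
im=cv2.imread("pics/raw_f.png").astype(int); print(im[206,200:260:4].tolist())
E
```

```text
14.2833
side [ 22  73 242] [173 223 242]
top [ 14 146 136] [ 58  95 136]
[[98, 135, 171], [99, 135, 171], [54, 89, 128], [56, 91, 131], [57, 96, 136], [58, 97, 137], [58, 95, 136], [57, 95, 136], [57, 95, 136], [57, 95, 137], [60, 98, 139], [59, 97, 139], [56, 95, 139], [122, 163, 191], [122, 163, 191]]
```

View pics/ef.png

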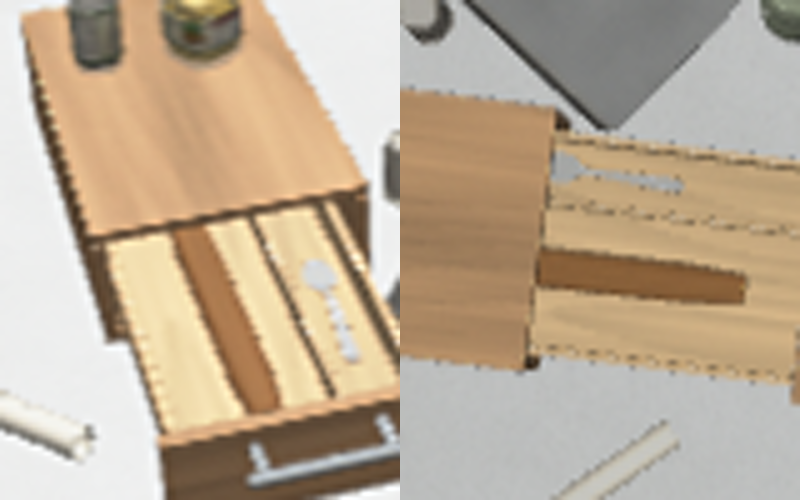

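The side crop now shows the pin from (190,228) to (262,410) in full view. The top crop shows it from (538,268) to (745,290).

```bash
cat > pin.py <<'E'
from h import *
def pinline(n,f,box,lo,hi):
    im=cv2.imread(f); hsv=cv2.cvtColor(im,cv2.COLOR_BGR2HSV); m=cv2.inRange(hsv,lo,hi); k=np.zeros_like(m); x,y,w,h=box; k[y:y+h,x:x+w]=1; m*=k
    c=max(cv2.findContours(m,cv2.RETR_EXTERNAL,cv2.CHAIN_APPROX_NONE)[0],key=cv2.contourArea)
    m=cv2.drawContours(np.zeros_like(m),[c],-1,255,-1); p=np.argwhere(m)[:,::-1].astype(np.float32)
    vx,vy,x0,y0=cv2.fitLine(p,cv2.DIST_L2,0,.01,.01).ravel(); t=(p-[x0,y0])@[vx,vy]
    return np.array([[x0,y0]]*2)+np.array([[t.min()-.5],[t.max()+.5]])*[vx,vy],len(p),m
def axis3(es,et):
    pl=[]
    for n,e in(("side",es),("top",et)):
        o,d=ray(n,e); nn=np.cross(d[0],d[1]); nn/=np.linalg.norm(nn); pl.append((nn,nn@o))
    d=np.cross(pl[0][0],pl[1][0]); d/=np.linalg.norm(d)
    return pl,d
E
python3 - <<'E'
from pin import *
np.set_printoptions(precision=4,suppress=True)
lo,hi=(8,115,70),(20,255,175)
es,ns,ms=pinline("side","pics/raw_e.png",(212,162,26,42),(5,125,60),(20,255,190)); et,nt,mt=pinline("top","pics/raw_f.png",(208,196,45,20),(8,125,70),(20,255,160))
print(es,ns,et,nt)
pl,d=axis3(es,et); print("dir",d,"unit",U(O+d))
for x in(-.2,-.1,-.02):   # point of axis at given unit x
    P=np.linalg.solve(np.array([pl[0][0],pl[1][0],X]),[pl[0][1],pl[1][1],X@O+x]); print(U(P))
print("top@.042",[U(p) for p in onplane("top",et,.042)],"side@.042",[U(p) for p in onplane("side",es,.042)])
# carcass edge / walls at side and top for check
T=lambda L:[((u-400+.5)/5-.5+180,(v+.5)/5-.5+150) for u,v in L]
S=lambda L:[((u+.5)/5-.5+180,(v+.5)/5-.5+120) for u,v in L]
print("board corners",[U(p[:3]) for p in tri(S([(88,236),(368,186)]),T([(526,367),(558,108)]))])
print("divider, wall @top",[U(p) for p in onplane("top",T([(645,217)]),.05)],[U(p) for p in onplane("top",T([(645,363)]),.06)])
E
```

```text
[[216.507  164.6705]
 [233.0842 202.3882]] 288 [[207.1585 202.9245]
 [248.6511 207.7219]] 286
dir [ 0.1432  0.9892 -0.0315] unit [ 0.9994  0.0112 -0.0315]
[-0.2     0.0177  0.0364]
[-0.1     0.0188  0.0332]
[-0.02    0.0197  0.0307]
top@.042 [array([0.0108, 0.0203, 0.042 ]), array([-0.1768,  0.0181,  0.042 ])] side@.042 [array([0.1055, 0.0252, 0.042 ]), array([-0.165 ,  0.0199,  0.042 ])]
board corners [array([-0.0004,  0.1133,  0.1186]), array([ 0.0025, -0.1142,  0.1164])]
divider, wall @top [array([-0.0795, -0.0358,  0.05  ])] [array([-0.0974,  0.0932,  0.06  ])]
```

Run:
```python
from h import *
np.set_printoptions(precision=4,suppress=True)
x,y=-.10,.029
print(bot.read_opening())
bot.move_to(W(x,y,.28),rot(0,-1)); bot.servo_line(W(x,y,.12),v=.25)
print("touch",bot.servo_line(W(x,y,.026),v=.06,force_limit=6),U(bot.read_position()),bot.read_wrist_force())
if bot.read_position()[2]<.032:
    bot.grab(); print(bot.read_opening(),bot.read_grasp_force(),bot.read_wrist_force(),U(bot.read_position()))
zoom("side",170,100,100,120,5,"g.png"); print(bot.read_t())
```

```text
0.08517367800788309
touch False [-0.0999  0.0287  0.0264] [0.548  0.8353 0.6159]
0.03453654062883578 59.445549845695496 [-1.6286 -0.8756  3.677 ] [-0.0999  0.0287  0.0264]
18.9833
```

View pics/g.png

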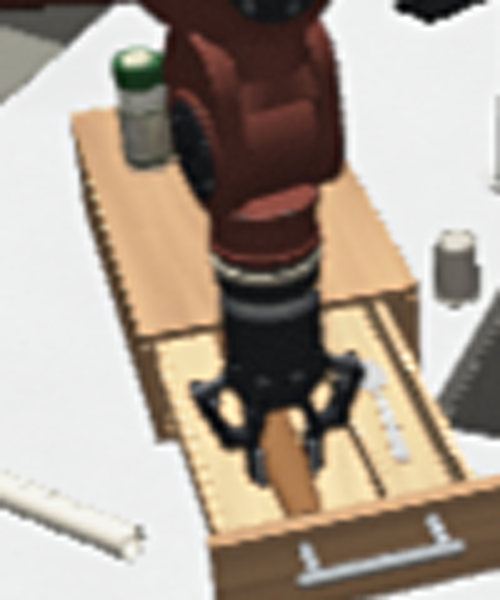

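The picture shows the pin gripped between the fingers at (285,470), with its front end free near (305,515). Next I'll tilt it in small steps with force limits.

```bash
cat > path.py <<'E'
from h import *
def tcp(xb,zb,th,b=.225,y=.029):
    return W(xb-b*np.cos(th)-.016*np.sin(th), y, zb+b*np.sin(th)-.016*np.cos(th))
def go(a,c,n,v,fl=10):
    for k in range(1,n+1):
        q=np.array(a)+(np.array(c)-a)*k/n; th=np.radians(q[2])
        if bot.servo_line(tcp(q[0],q[1],th),v=v,rotation=rot(th,-1),force_limit=fl): print("FORCE",q,bot.read_wrist_force()); return False
    return True
E
python3 - <<'E'
from path import *
np.set_printoptions(precision=4,suppress=True)
ok=go((.125,.042,0),(.125,.047,12.5),5,.05)
print(ok,bot.read_wrist_force(),bot.read_grasp_force(),bot.read_opening(),U(bot.read_position()))
bot.hold(.2)
a=zoom("side",180,120,80,100,5,"i.png");b=zoom("top",180,150,80,100,5,"j.png")
cv2.imwrite("pics/ij.png",np.hstack([a,b])); print(bot.read_t())
E
```

```text
True [-0.7427  0.3985 -2.8082] 59.83302891254425 0.034169924181076165 [-0.0979  0.029   0.0799]
21.1167
```

View pics/ij.png

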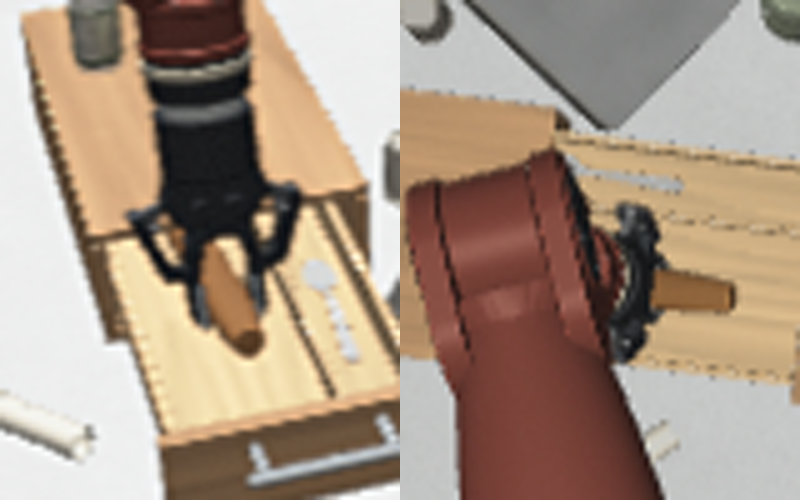

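The pin has tilted with the gripper. Its front end face is at side zoom (250,342) and top zoom (734,297). I'll triangulate that to check the front-end height.

Run:
```python
from path import *
S=((250.5)/5-.5+180,(342.5)/5-.5+120); T=((734-400+.5)/5-.5+180,(297.5)/5-.5+150)
p=tri([S],[T])[0]; print(U(p[:3]),p[3])
```

```text
[-0.16960801  0.02785471  0.11592327] 0.0036199534963954052
```

Run:
```python
from path import *
np.set_printoptions(precision=4,suppress=True)
P=[(.125,.047,12.5),(.075,.047,18),(-.045,.047+.12*np.tan(np.radians(18)),18),(-.06,.215,18)]
for a,c,n,v in zip(P,P[1:],(4,3,2),(.05,.07,.1)):
    if not go(a,c,n,v,10): break
    if c[0]==.075: bot.hold(.2)
    print(U(bot.read_position()),bot.read_wrist_force(),bot.read_grasp_force(),bot.read_opening())
bot.hold(.5)
a=zoom("side",150,70,130,140,3,"k.png");b=zoom("top",140,120,130,140,3,"l.png")
cv2.imwrite("pics/kl.png",np.hstack([a,b])); print(bot.read_t())
```

```text
[-0.1439  0.029   0.1013] [ 0.0284 -0.3062 -1.4334] 59.833300709724426 0.03407028671136295
[-0.264   0.029   0.1403] [-0.4355 -0.444  -2.4201] 59.83296275138855 0.03432942846751686
[-0.2789  0.0291  0.2687] [ 0.1829 -0.7626 -2.2496] 59.83312904834747 0.034311401079178475
27.375
```

View pics/kl.png

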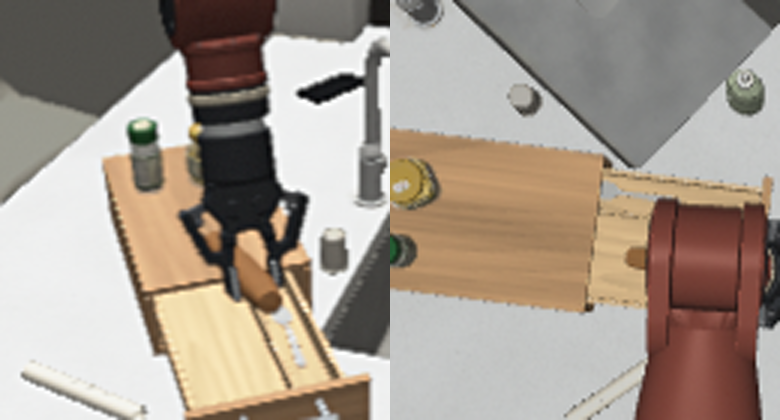

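The pin is held clear above the drawer, with its back end at side zoom (205,228) and top zoom (628,257). The jars haven't moved. I'll check the back end's height before handing in.

Run:
```python
from path import *
p=tri([(150+205/3,70+228/3)],[(140+238/3,120+257/3)])[0]; print(U(p[:3]),p[3],bot.read_wrist_force(),bot.read_grasp_force())
if p[2]>.19: print(bot.job_done())
```

```text
[-0.0640344   0.033211    0.23364251] 0.010087122172529444 [-0.21029893  0.20376611 -1.64246481] 59.83323097229004
the job is handed in; nothing more can be done
None
```

I handed the job in: the drawer is out to its stop, and the rolling pin was drawn out on the slant. It is held still, with its lowest point about 8 cm above the top board; no force limit tripped on the way out, and the verdict was not shown.

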